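Refit the rinsed knock bar

TASK

The knock bar has been rinsed and lies drying on the bamboo mat. Lay it across the two sloped ledges in the knock box, its flat steel ends against the ledges, and let go so that it settles there on the spring catches; then press its ends down the slope, firmly but without forcing it, until it is fully home and both catches have snapped shut over it. Leave the other things on the counter where they are.

Things in the scene. Friction and masses are not known exactly. Their poses are not given: they have to be found in the camera images.
- knock_bar_mid (a point): Centre of the loose knock bar (about 0.2 to 0.35 kg): black rubber sleeve 28 mm wide (its x), 104 mm long (y), 32 mm high (z); a flat steel end sticks out of each end of the sleeve, 8 mm thick (x), 20 mm high (z), 160 mm over all. Lies level on the mat, z up, centre 25 mm above the counter; grasp its 28 mm width. Either end may go left; half a turn about its length changes nothing
- knock_box: Open stainless knock box on a rubber foot, fixed, 176 mm deep (x, to the back), 186 mm wide (y), origin under its centre. Front wall (its -x side) 92 mm high, back 200 mm, sides rising from 118 to 196 mm. The bar goes across it from side to side on two ledges on the inside of the side walls; between the ledges it is empty, with room for fingers round the sleeve
- saddle: Seat of the bar in the knock box. Origin: centre of the bar when home, 125 mm above the counter, 77 mm behind the front wall, 93 mm ahead of the back wall. y is level, along the bar; z points up the slope and out over the front wall, 30 degrees from vertical; x to the back and up. Home, the bar's x (or -x) lies along this x and its z (or -z) along this z. Pressing home is along -z
- ledge_left (a point): Point on the left ledge's face. In the saddle frame the ledge spans y = 60 to 87 mm (side wall at 87); its flat face is at x = -4 mm, looks to +x and runs from z = -10 to +40 mm, above which it is bent away to x = -11, z = 53 mm. A foot at z = -10 mm stops the bar; a low heel stands at x = +7 mm, up to z = -2 mm
- ledge_right (a point): The like point on the right ledge, which spans y = -60 to -87 mm of the saddle
- catch_left (a joint): Spring wedge facing the left ledge at saddle y = +70 to +80 mm; slides along the saddle's x: 0 = out (shut), up to 0.008 m pushed back. Nose at x = 0.5, z = 13 to 14.5 mm; ramp from there to x = 8, z = 29 mm. A bar laid in rests on the ramps, centre about 30 mm short of home; pressing an end past takes about 6 to 12 N and opens it 3.5 mm; it snaps to 0 when that end is home, with 3 mm of play
- catch_right (a joint): The like catch facing the right ledge, at saddle y = -70 to -80 mm
- bamboo_mat: oval woven mat, 232 by 184 mm (long in its x), 9 mm thick, fixed; origin at the centre of its underside. The bar lies on its side of -y, along its x
- dosing_cup: small steel cup, 61 mm across, 51 mm high, standing on the mat on its side of +y: leave it; origin at the centre of its underside
- shot_scale: flat scale, 70 by 125 mm, 21 mm high, in front of the knock box: leave it; origin at the centre of its underside
- tamper: tamper standing on its base, 55 mm across, 97 mm high: leave it; origin at the centre of its underside
- group_brush: wooden brush, 29 by 211 mm, 23 mm high, lying in front: leave it; origin at the centre of its underside
- tan_cup: tan cup, 68 mm across, 59 mm high, beside or behind the knock box: leave it; origin at the centre of its underside
- white_cup: white cup, 70 mm across, 86 mm high, beside or behind the knock box: leave it; origin at the centre of its underside
Mind the look-alikes: they are no part of the job. Of the things shaped like the part that bears knock_bar_mid, the black one is meant.

How it is judged (in metres and radians):
On the way:
1. the bar lies by itself across both ledges, let go, not yet home (z of knock_bar_mid in the frame of saddle between 0.008 and 0.045 m and x of knock_bar_mid in the frame of saddle between -0.005 and 0.006 m and angle between the z axis of knock_bar_mid and the z axis of saddle, either way round below 0.15 rad and angle between the y axis of knock_bar_mid and the y axis of saddle, either way round below 0.15 rad and contact force between the fingers and knock_bar below 0.2 N), for 0.2 s.
At the end, for the whole second after the job is handed in: The bar is home in the knock box: its centre within 5 mm of the saddle's origin up the slope and off the ledges, its flat ends lying along the ledges (within 0.12 rad) and level along the saddle's y (within 0.06 rad), both catches shut over its ends (under 1.5 mm), at rest and released (z of knock_bar_mid in the frame of saddle between -0.004 and 0.005 m and x of knock_bar_mid in the frame of saddle between -0.004 and 0.005 m and angle between the z axis of knock_bar_mid and the z axis of saddle, either way round below 0.12 rad and angle between the y axis of knock_bar_mid and the y axis of saddle, either way round below 0.06 rad and value of joint each of catch_left, catch_right below 0.0015 m and linear speed of knock_bar below 0.01 m/s); the robot touches nothing.
It fails at once if something else on the counter is shoved more than 30 mm or knocked over (distance of any of dosing_cup, shot_scale, tamper, group_brush, tan_cup, white_cup from where it was at the start of the episode above 0.03 m or angle between any of tamper, dosing_cup, tan_cup, white_cup's own z axis and vertical above 0.5 rad).
It fails at once if the bar is slammed or forced against the knock box, with over 80 N (contact force between knock_bar and knock_box above 80 N).
It also fails if it takes over 54 s, if anything falls off the work surface, if the arm or the gripper's body presses on something with over 40 N, if the wrist force passes 120 N, or if a joint passes its speed limit or range.

ROBOT

A 6-joint arm with a two-finger parallel gripper is mounted at the origin on a cart in front of the work surface, level with it; the furniture and walls round the work are solid. World frame = base frame: x ahead of the robot, y to its left, z up, the work surface at z = 0. Lengths are in m, angles in degrees, forces in N, time in s.
With the tool pointing down it reaches from about 0.25 to 0.725 m from the base axis. Payload 9.7 kg.
Tool frame: the origin (TCP) lies at the very end of the fingers, on their centre line; the grasp point (between the pads) lies 19 mm behind it; z points along the fingers, y is the direction in which the jaws open and shut (so a half turn about z gives the same grasp; the last joint's range is limited). The gripper opens to 85 mm and grips with 20 to 120 N. Pads are 22 mm wide; open, the fingers measure 114 mm over their backs; the gripper's body (76 mm by 85 mm) begins 54 mm behind the grasp point. The pads swing forward as they close: fully open they stand 13 mm farther back than shut.
Start: joints at [-72.479, 4.979, 10.078, 95.1, 0, 90], TCP at [0.166, -0.524, 0.231] pointing down, gripper open.
Joint ranges: [-179.16, 179.16], [-48.56, 103.87], [-65.8, 70.77], [-126.05, 130.52], [-82.76, 87.17], [-180, 180]. Speed limits (degrees/s): [127.2, 127.2, 147.25, 180, 180, 180].

INTERFACE

Orientations are given as [roll, pitch, yaw] about the fixed x, y, z axes, in that order (R = Rz(yaw) Ry(pitch) Rx(roll)).
In Python, from workcell import bot gives the robot as it stands.
- The arm moves only by the shell command python3 -m pendant 'ROWS' [FORCE]. ROWS is JSON, a list that holds one entry, the list of rows, each a list of 7 numbers: the shift along the tool's x, y, z in cm, then the turn, a rotation vector about the tool's x, y, z in rad, then the opening in per cent of the stroke, from 0 (shut) to 100 (fully open). In form: [[[dx, dy, dz, ax, ay, az, gripper], ...]]. A call has 1 to 5 rows; each row shifts and turns the pose as measured when the row begins, along the tool's axes as they then stand; what a row does not reach is not made up. A row lasts 1/12 s, in which the tool goes at most 41.7 mm and 7.16 degrees, less where a joint would pass 70% of its speed; a pose out of reach is approached as far as the arm can. A call with a gripper value outside its range is refused whole. The fingers move at their own pace and stop on an object; FORCE is the grip in N (left out, the last holds). Time passes only in rows, so rows that do not move let the fingers close. It gives the time, the measured TCP pose, the force and the opening at its end, in the units of the state.
- bot.get_obs(): the state, without advancing time (a new reading comes with each control period).
- bot.camera(name): name is "side" or "top" or "wrist"; returns the picture (420x560x3 uint8, red, green, blue); there is no depth.
- bot.get_calibration(name): a dict with "intrinsics" (3x3 intrinsics, pixels), "pose" (4x4, takes a point from camera to world coordinates); the wrist camera has in their place "T_tool_cam" (4x4, takes a point from camera to tool coordinates, whose origin is the TCP and whose axes are the flange's). Camera axes: x right, y down, z forward; pixel columns grow to the right and rows downward; lengths in m; the calibration is good to about 2 mm. The wrist camera is an equidistant fisheye: a pixel r from the principal point sees the ray r / f radians off the axis. A picture is of the moment at which its call begins: read the wrist's pose just before it. get_calibration takes no time and is no camera call.
- bot.job_done(): hands the job in, once; it reports no verdict.
Trained networks look in the newest picture that a camera, given by its name, has taken for a name from the list of things; names that differ only in an ending like _2 or _b are one class to them, and where a whole thing is asked for, a point or a joint stands for the part that bears it (a point fixed in the world has none). Each returns a list of dicts, best first, with "confidence" (0 to 1); they miss things now and then, are a little off and sometimes report something else, mostly with a low value. They report only what shows in the picture. A call takes as long as a camera call. They do not tell look-alikes from the thing itself.
- bot.masks_of(camera, thing): "pixels" (420x560 bool, what is visible of it) and "extent" ([left, top, right, bottom] in pixels, round what is visible of it).
- bot.mark_of(camera, thing): "uv" ([column, row] in pixels: a listed point, or the origin of a listed thing).
The state is a dict: "time": time; "q": joint angles; "qd": joint speeds; "joint_efforts": joint torques, N m; "ee_pos": TCP position; "tcp_rot": TCP orientation; "wrist_force": force on the tool from outside, world axes, zero at the start; "torque": the same for the moment, N m; "opening": finger opening in m.
Only numpy, scipy, OpenCV 4.12 (cv2) and the standard library are available. Lean on these libraries where they do the work, as an engineer would, in place of code of your own. Each camera call takes 0.05 s, during which the arm holds its last target. There are 200 camera calls.

## Working session

There is one attempt and no reset: what is moved stays moved. The work goes in short steps, Python scripts to look and compute and a shell command to move; the robot and the scene stay as the last step left them, time stands still between calls to the robot, and variables do not carry over. Pictures are saved under pics/ and viewed, about 8 in all and at most 12, crops included, and the job is handed in when it is done.

```bash
mkdir -p pics; ls
cat > h.py <<'E'
import numpy as np, cv2
from workcell import bot
from scipy.spatial.transform import Rotation as R
def rot(o): return R.from_euler('xyz',o['tcp_rot'],degrees=True).as_matrix()
def snap(cam,fn=None):
    o=bot.get_obs(); im=bot.camera(cam)
    if fn: cv2.imwrite('pics/'+fn,im[:,:,::-1])
    return o,im
def ray(cam,uv,o=None):
    c=bot.get_calibration(cam); K=np.array(c['intrinsics'])
    x=(uv[0]-K[0,2])/K[0,0]; y=(uv[1]-K[1,2])/K[1,1]
    if cam=='wrist':
        r=np.hypot(x,y); d=np.array([x/r*np.sin(r),y/r*np.sin(r),np.cos(r)]) if r>1e-9 else np.array([0,0,1.])
        T=np.eye(4);T[:3,:3]=rot(o);T[:3,3]=o['ee_pos'];T=T@np.array(c['T_tool_cam'])
    else: d=np.array([x,y,1.]);T=np.array(c['pose'])
    d=T[:3,:3]@d
    return T[:3,3],d/np.linalg.norm(d)
def proj(cam,P,o=None):
    c=bot.get_calibration(cam); K=np.array(c['intrinsics'])
    if cam=='wrist':
        T=np.eye(4);T[:3,:3]=rot(o);T[:3,3]=o['ee_pos'];T=T@np.array(c['T_tool_cam'])
    else: T=np.array(c['pose'])
    p=T[:3,:3].T@(np.array(P)-T[:3,3])
    if cam=='wrist':
        r=np.hypot(p[0],p[1]);t=np.arctan2(r,p[2]);x,y=p[0]/r*t,p[1]/r*t
    else: x,y=p[0]/p[2],p[1]/p[2]
    return np.array([K[0,0]*x+K[0,2],K[1,1]*y+K[1,2]])
def tri(rays):
    A=0;b=0
    for o,d in rays:
        M=np.eye(3)-np.outer(d,d);A=A+M;b=b+M@o
    X=np.linalg.solve(A,b)
    return X,[round(float(np.linalg.norm((np.eye(3)-np.outer(d,d))@(X-o)))*1000,1) for o,d in rays]
def onz(r,z): return r[0]+r[1]*(z-r[0][2])/r[1][2]
E
python3 - <<'E'
from h import *
np.set_printoptions(precision=3,suppress=True)
print(bot.get_obs())
ims=[]
for c in('side','top','wrist'):
    k=bot.get_calibration(c); print(c,k)
    o,im=snap(c,c+'0.png')
    for n in ['knock_bar_mid','knock_box','saddle','ledge_left','ledge_right','catch_left','catch_right','bamboo_mat','dosing_cup','tan_cup','white_cup','tamper','shot_scale','group_brush']:
        m=bot.mark_of(c,n); print(c,n,[(np.round(a['uv'],1).tolist(),round(a['confidence'],2)) for a in m[:3]])
E
```

```text
pics
{'time': 0.0, 'q': array([-72.478,   5.012,  10.034,  95.1  ,   0.002,  90.003]), 'qd': array([ 0.017,  0.   , -0.014, -0.096,  0.029,  0.037]), 'joint_efforts': array([  0.004, -52.04 ,  46.479,   0.017,   0.   ,  -0.   ]), 'ee_pos': array([ 0.166, -0.524,  0.231]), 'tcp_rot': array([-179.923,   -0.002,   17.519]), 'wrist_force': array([ 0.74 , -0.297, -0.436]), 'torque': array([-0.008, -0.034, -0.015]), 'opening': 0.08518210544712869}
side {'intrinsics': array([[403.493,   0.   , 275.928],
       [  0.   , 403.493, 207.952],
       [  0.   ,   0.   ,   1.   ]]), 'pose': array([[ 0.846,  0.47 , -0.252,  0.847],
       [ 0.533, -0.743,  0.404, -0.179],
       [ 0.003, -0.476, -0.879,  1.187],
       [ 0.   ,  0.   ,  0.   ,  1.   ]])}
side knock_bar_mid [([325.0, 150.1], 0.81), ([268.7, 205.9], 0.8), ([276.5, 128.9], 0.65)]
side knock_box [([261.0, 304.7], 0.92), ([231.2, 286.3], 0.47)]
side saddle []
side ledge_left [([283.1, 286.8], 0.85), ([227.4, 284.5], 0.34)]
side ledge_right [([227.7, 285.2], 0.85)]Traceback (most recent call last):
  File "<stdin>", line 9, in <module>
ValueError: it knows: bamboo_mat, dosing_cup, group_brush, knock_bar_mid, knock_box, ledge_left, ledge_right, saddle, shot_scale, tamper, tan_cup, white_cup
```

```bash
python3 -c "
import cv2,numpy as np
a=[cv2.imread('pics/%s0.png'%c) for c in('side','top')]
b=np.hstack(a);cv2.imwrite('pics/st.png',cv2.resize(b,(800,300),interpolation=cv2.INTER_AREA))"
```

```text
[ WARN:0@0.029] global loadsave.cpp:275 findDecoder imread_('pics/top0.png'): can't open/read file: check file path/integrity
Traceback (most recent call last):
ValueError: all the input arrays must have same number of dimensions, but the array at index 0 has 3 dimension(s) and the array at index 1 has 1 dimension(s)
```

View pics/side0.png

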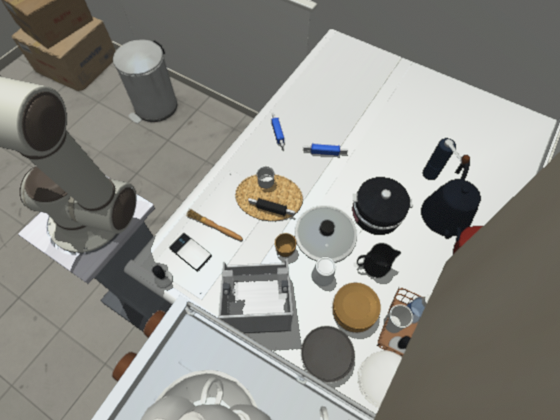

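The side picture shows the black bar on the mat at (269,206), the dosing cup at (266,178) and the knock box at (256,300). The blue look-alikes are at (278,131) and (325,150). The box lies to the robot's right in the world frame.

Run:
```python
from h import *
np.set_printoptions(precision=3,suppress=True)
for c in('top','wrist'):
    k=bot.get_calibration(c); print(c,k)
    o,im=snap(c,c+'0.png')
    for n in ['knock_bar_mid','knock_box','saddle','ledge_left','ledge_right','bamboo_mat','dosing_cup','tan_cup','white_cup','tamper','shot_scale','group_brush'][:12 if c=='top' else 5]:
        m=bot.mark_of(c,n); print(c,n,[(np.round(a['uv'],1).tolist(),round(a['confidence'],2)) for a in m[:3]])
```

```text
top {'intrinsics': array([[435.181,   0.   , 284.638],
       [  0.   , 435.181, 213.007],
       [  0.   ,   0.   ,   1.   ]]), 'pose': array([[-0.027, -0.981,  0.192,  0.338],
       [-1.   ,  0.026, -0.01 ,  0.307],
       [ 0.005, -0.192, -0.981,  1.209],
       [ 0.   ,  0.   ,  0.   ,  1.   ]])}
top knock_bar_mid [([160.9, 299.1], 0.92), ([155.2, 234.2], 0.84), ([267.8, 236.0], 0.68)]
top knock_box [([366.3, 193.0], 0.66)]
top saddle [([235.8, 268.2], 0.28)]
top ledge_left [([350.3, 167.6], 0.63), ([269.6, 239.5], 0.53)]
top ledge_right [([385.1, 205.8], 0.79)]
top bamboo_mat [([252.0, 255.4], 0.64)]
top dosing_cup [([235.2, 265.5], 0.93)]
top tan_cup [([296.7, 203.7], 0.88)]
top white_cup [([301.4, 150.8], 0.81)]
top tamper [([405.6, 290.8], 0.67)]
top shot_scale [([358.7, 288.5], 0.75)]
top group_brush [([318.4, 284.1], 0.7), ([265.1, 237.0], 0.68)]
wrist {'intrinsics': array([[325.192,   0.   , 276.24 ],
       [  0.   , 325.192, 210.938],
       [  0.   ,   0.   ,   1.   ]]), 'T_tool_cam': array([[ 0.   , -0.958, -0.285,  0.072],
       [ 1.   ,  0.   ,  0.001, -0.   ],
       [-0.   , -0.285,  0.958, -0.143],
       [ 0.   ,  0.   ,  0.   ,  1.   ]])}
wrist knock_bar_mid []
wrist knock_box []
wrist saddle []
wrist ledge_left []
wrist ledge_right []
```

View pics/top0.png

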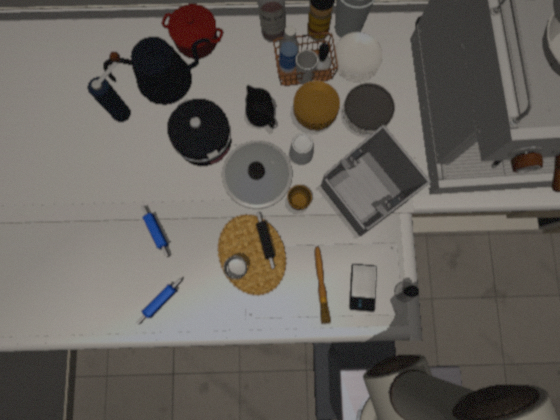

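The top picture shows the black bar at about (266,239), the cup at (236,265) and the box at (373,180), turned by roughly 40 degrees. Next I triangulate.

Run:
```python
from h import *
np.set_printoptions(precision=4,suppress=True)
S={'bar':(268.7,205.9),'box':(261,304.7),'ll':(283.1,286.8),'lr':(227.7,285.2)}
T={'bar':(267.8,236),'box':(366.3,193),'ll':(350.3,167.6),'lr':(385.1,205.8)}
for k in S: print(k,*tri([ray('side',S[k]),ray('top',T[k])]))
for k,uv in dict(mat=(252,255.4),dosing=(235.2,265.5),tan=(296.7,203.7),white=(301.4,150.8),tamper=(405.6,290.8),scale=(358.7,288.5),brush=(318.4,284.1)).items(): print(k,onz(ray('top',uv),0.009 if k in('dosing',) else 0)[:2])
for c in('side','top'):
    im=cv2.imread(f'pics/{c}0.png')
    snap(c)
    for n in('knock_bar_mid','knock_box'):
      for m in bot.masks_of(c,n)[:4]:
        p=m['pixels'].astype(np.uint8); cs,_=cv2.findContours(p,0,2); cc=np.vstack(cs); 
        print(c,n,round(m['confidence'],2),np.round(m['extent']),im[m['pixels']].mean(0).round())
        if n=='knock_bar_mid':
            b=cv2.boxPoints(cv2.minAreaRect(cc)); b=b[np.argsort(b[:,1])]
            e1,e2=(b[0]+b[1])/2,(b[2]+b[3])/2; w=[onz(ray(c,e),.025) for e in(e1,e2)]
            print(e1,e2,w,np.linalg.norm(w[0]-w[1]))
```

```text
bar [0.5001 0.3394 0.052 ] [3.6, 3.6]
box [ 0.6352  0.0635 -0.0103] [8.4, 8.4]
ll [0.6796 0.12   0.0905] [5.0, 5.0]
lr [0.5605 0.0386 0.1269] [1.7, 1.7]
mat [0.4569 0.3886]
dosing [0.4295 0.4344]
tan [0.6005 0.2597]
white [0.7579 0.2409]
tamper [ 0.3488 -0.0307]
scale [0.3584 0.0975]
brush [0.3733 0.2074]
side knock_bar_mid 0.78 [272. 113. 283. 148.] [174. 110.  82.]
[272.4622 113.8679] [281.6698 146.0943] [array([0.2887, 0.6875, 0.025 ]), array([0.3969, 0.5786, 0.025 ])] 0.1534820552619407
side knock_bar_mid 0.57 [303. 144. 348. 155.] [150.  97.  74.]
[324.8376 143.7741] [324.1168 153.8655] [array([0.5222, 0.6702, 0.025 ]), array([0.5416, 0.63  , 0.025 ])] 0.04467830964450381
side knock_bar_mid 0.56 [249. 198. 292. 214.] [58. 61. 62.]
[248.7736 199.7925] [293.151  212.4717] [array([0.4212, 0.333 , 0.025 ]), array([0.5699, 0.3709, 0.025 ])] 0.15345180359261654
side knock_box 0.78 [219. 261. 293. 336.] [141. 142. 140.]
top knock_bar_mid 0.93 [142. 206. 168. 255.] [114.  71.  49.]
[142.2 206.4] [166.6 255.2] [array([0.5986, 0.6899, 0.025 ]), array([0.4611, 0.6189, 0.025 ])] 0.15474869185425402
top knock_bar_mid 0.83 [257. 211. 272. 268.] [35. 39. 43.]
[258.0589 212.7353] [271.7059 267.3235] [array([0.5723, 0.3686, 0.025 ]), array([0.4207, 0.334 , 0.025 ])] 0.155444592133161
top knock_bar_mid 0.67 [140. 276. 180. 325.] [122.  80.  59.]
[180.25 280.25] [137.25 323.25] [array([0.3927, 0.5805, 0.025 ]), array([0.2834, 0.6916, 0.025 ])] 0.15584890859703174
top knock_bar_mid 0.3 [288. 133. 312. 167.] [107. 111. 113.]
[300.5 133. ] [300.5 165. ] [array([0.8029, 0.243 , 0.025 ]), array([0.707 , 0.2463, 0.025 ])] 0.09590917184299139
top knock_box 0.65 [320. 124. 430. 237.] [80. 82. 84.]
```

```bash
python3 -m pendant '[[[2.2,-2.8,-0.6,0,0,0,100],[2.2,-2.8,-0.6,0,0,0,100],[2.2,-2.8,-0.6,0,0,0,100],[2.2,-2.8,-0.6,0,0,0,100],[2.2,-2.8,-0.6,0,0,0,100]]]'
python3 -m pendant '[[[2.2,-2.8,-0.6,0,0,0,100],[2.2,-2.8,-0.6,0,0,0,100],[2.2,-2.8,-0.6,0,0,0,100],[2.2,-2.8,-0.6,0,0,0,100],[2.2,-2.8,-0.6,0,0,0,100]]]'
python3 -m pendant '[[[2.2,-2.8,-0.6,0,0,0,100],[2.2,-2.8,-0.6,0,0,0,100],[2.2,-2.8,-0.6,0,0,0,100],[2.2,-2.8,-0.6,0,0,0,100],[2.2,-2.8,-0.6,0,0,0,100]]]'
python3 -m pendant '[[[2.2,-2.8,-0.3,0,0,0.02,100],[2.2,-2.8,-0.3,0,0,0.02,100],[2.2,-2.8,-0.3,0,0,0.02,100],[2.2,-2.8,-0.3,0,0,0.02,100],[0,0,0,0,0,0,100]]]'
python3 - <<'E'
from h import *
np.set_printoptions(precision=4,suppress=True)
o,im=snap('wrist','w1.png');print(o['ee_pos'],o['tcp_rot'],o['wrist_force'])
np.save('o1.npy',o,allow_pickle=True)
for n in ['knock_bar_mid','knock_box','saddle','ledge_left','ledge_right']:
    print(n,[(np.round(a['uv'],1).tolist(),round(a['confidence'],2)) for a in bot.mark_of('wrist',n)[:3]])
E
```

```text
time: 1.97
ee_pos: [0.2278, -0.3564, 0.2574]
tcp_rot: [-179.6, 0.1, 17.1]
wrist_force: [0.2, -0.2, 0.1]
opening: 0.0856
time: 2.38
ee_pos: [0.2922, -0.1824, 0.2901]
tcp_rot: [-179.8, -0.0, 16.9]
wrist_force: [1.1, -0.9, -0.6]
opening: 0.0857
time: 2.8
ee_pos: [0.3569, -0.0077, 0.3239]
tcp_rot: [-180.0, -0.3, 16.8]
wrist_force: [0.1, -1.6, -0.2]
opening: 0.0853
time: 3.22
ee_pos: [0.4198, 0.115, 0.3386]
tcp_rot: [-178.9, -0.6, 14.9]
wrist_force: [1.1, 0.1, 0.1]
opening: 0.0848
[0.4198 0.115  0.3386] [-178.9407   -0.6059   14.8865] [1.105  0.1244 0.094 ]
knock_bar_mid [([2.1, 150.6], 0.95), ([13.9, 46.2], 0.94), ([140.2, 84.1], 0.74)]
knock_box [([349.3, 45.0], 0.64)]
saddle [([289.2, 206.7], 0.67), ([121.8, 101.7], 0.18)]
ledge_left []
ledge_right [([381.6, 81.9], 0.66)]
```

View pics/w1.png

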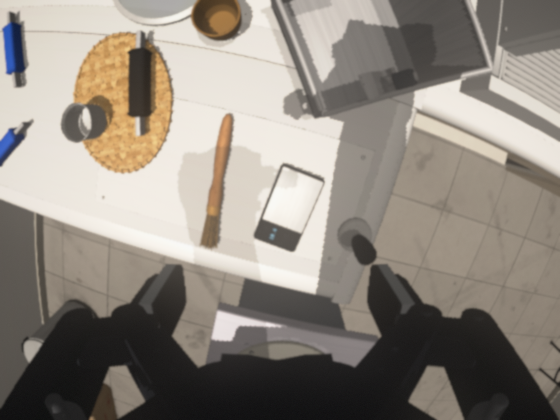

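The wrist picture shows the bar on the mat at (140,85), the box at the top right with its right ledge near (390,80), and the scale and brush in front. I go closer to the box for a proper look.

```bash
python3 -m pendant '[[[4,0.5,0,0,0,0,100],[4,0.5,0,0,0,0,100],[4,0.5,0,0,0,0,100],[4,0.5,0,0,0,0,100],[0,0,0,0,0,0,100]]]'
python3 - <<'E'
from h import *
np.set_printoptions(precision=4,suppress=True)
o,im=snap('wrist','w2.png');print(o['ee_pos'],o['tcp_rot'],o['wrist_force'])
np.save('o2.npy',o,allow_pickle=True)
o1=np.load('o1.npy',allow_pickle=True).item()
for n in ['knock_bar_mid','knock_box','saddle','ledge_left','ledge_right']:
    print(n,[(np.round(a['uv'],1).tolist(),round(a['confidence'],2)) for a in bot.mark_of('wrist',n)[:3]])
E
```

```text
time: 3.93
ee_pos: [0.5799, 0.1266, 0.3428]
tcp_rot: [-179.0, -0.9, 14.0]
wrist_force: [0.0, -0.5, -3.2]
opening: 0.0853
[0.5799 0.1266 0.3428] [-179.0481   -0.8733   14.0377] [ 0.0393 -0.4501 -3.171 ]
knock_bar_mid [([127.7, 190.9], 0.96), ([9.3, 229.6], 0.93), ([6.0, 136.1], 0.83)]
knock_box [([327.6, 145.6], 0.66)]
saddle [([326.9, 146.7], 0.7)]
ledge_left [([309.1, 97.7], 0.69)]
ledge_right [([352.0, 213.5], 0.84)]
```

View pics/w2.png

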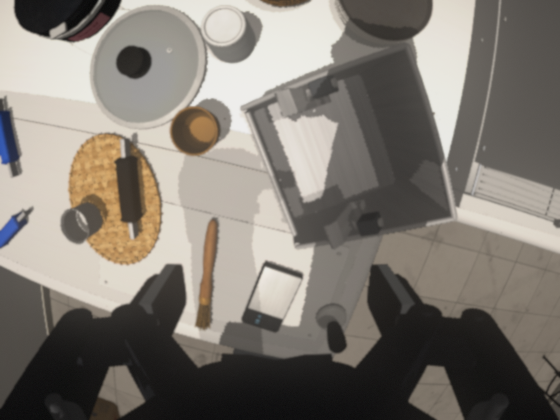

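The close view shows the box with front wall top from (247,107) to (297,245) and back wall top from (405,45) to (455,215). The ledges and black catches are near (320,90) and (365,222). I fit the box pose to these and to the fixed cameras, then check it with an overlay.

```bash
cat > fit.py <<'E'
from h import *
from scipy.optimize import least_squares
np.set_printoptions(precision=4,suppress=True)
o=np.load('o2.npy',allow_pickle=True).item()
H=np.array
def bx2w(p,P): c,s=np.cos(p[2]),np.sin(p[2]); return H([p[0]+c*P[0]-s*P[1],p[1]+s*P[0]+c*P[1],P[2]])
def sd2b(P): a=np.pi/6; X=H([np.cos(a),0,np.sin(a)]);Z=H([-np.sin(a),0,np.cos(a)]); return H([-.008,0,.125])+P[0]*X+H([0,P[1],0])+P[2]*Z
pts=[('wrist',(.088,.093,.2),(405,45)),('wrist',(.088,-.093,.2),(455,217)),('wrist',(-.088,.093,.118),(246,107)),('wrist',(-.088,-.093,.118),(297,246)),
('wrist',sd2b(H([0,0,0])),(326.9,146.7)),('wrist',sd2b(H([-.004,.0735,.015])),(309,97.7)),('wrist',sd2b(H([-.004,-.0735,.015])),(352,213.5)),('side',sd2b(H([-.004,.0735,.015])),(283.1,286.8)),('side',sd2b(H([-.004,-.0735,.015])),(227.7,285.2)),('top',sd2b(H([-.004,.0735,.015])),(350.3,167.6)),('top',sd2b(H([-.004,-.0735,.015])),(385.1,205.8))]
def res(p): return np.concatenate([(proj(c,bx2w(p,P),o)-H(uv))*(1 if c=='wrist' else .5) for c,P,uv in pts])
f=least_squares(res,[.62,.08,np.radians(-56)],loss='soft_l1',f_scale=2)
print(f.x,np.degrees(f.x[2])); print(f.fun.reshape(-1,2).round(1))
print('saddle',bx2w(f.x,sd2b(H([0,0,0]))))
if __name__=='__main__':
  ims={c:cv2.imread(fn) for c,fn in(('wrist','pics/w2.png'),('top','pics/top0.png'))}
  def line(c,A,B,col):
    q=[tuple((proj(c,bx2w(f.x,t),o)*4).astype(int)) for t in(A,B)]
    cv2.line(ims[c],q[0],q[1],col,1,cv2.LINE_AA)
  for c in ims:
    ims[c]=cv2.resize(ims[c],None,fx=4,fy=4,interpolation=cv2.INTER_CUBIC)
    for s in(1,-1):
      line(c,(-.088,s*.093,.118),(.088,s*.093,.196),(0,255,0))
      for h in(-.004,): 
        line(c,sd2b(H([h,s*.06,-.01])),sd2b(H([h,s*.06,.04])),(0,0,255));line(c,sd2b(H([h,s*.087,-.01])),sd2b(H([h,s*.087,.04])),(0,0,255));line(c,sd2b(H([h,s*.06,.04])),sd2b(H([h,s*.087,.04])),(0,0,255))
      line(c,sd2b(H([.0005,s*.07,.014])),sd2b(H([.0005,s*.08,.014])),(255,0,255));line(c,sd2b(H([.008,s*.07,.029])),sd2b(H([.008,s*.08,.029])),(255,0,255))
    line(c,(.088,.093,.2),(.088,-.093,.2),(255,0,0));line(c,(-.088,.093,.092),(-.088,-.093,.092),(255,0,0))
  a=ims['wrist'][100:1050,900:1900]
  cv2.imwrite('pics/ov.png',cv2.resize(a,(632,600),interpolation=cv2.INTER_AREA))
E
python3 fit.py
```

```text
[ 0.6327  0.0673 -0.9462] -54.21413854355996
[[ 2.5 -8.8]
 [ 5.4  0.7]
 [-7.3 -2.9]
 [ 1.   3. ]
 [ 8.5  8.1]
 [-5.6 -1.7]
 [-3.1  5.9]
 [ 0.1 -3. ]
 [ 0.5 -0.6]
 [-0.5 -3.5]
 [ 0.4 -0.4]]
saddle [0.628  0.0738 0.125 ]
```

View pics/ov.png

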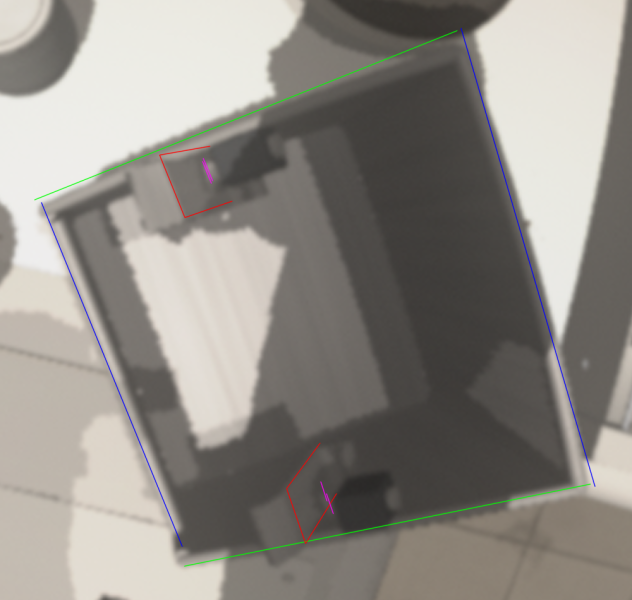

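The model agrees with the picture to about 4 mm, but the scale is a little off. I go closer along the slope direction, where the ledges and catches show directly. A helper works out the rows.

```bash
cat > plan.py <<'E'
from h import *
from scipy.spatial.transform import Slerp
def box_R(yawdeg):  # tool orientation over the saddle: x=saddle y, y=saddle x, z=-saddle z
    a=np.pi/6; B=R.from_euler('z',yawdeg,degrees=True).as_matrix()
    X=B@[np.cos(a),0,np.sin(a)];Z=B@[-np.sin(a),0,np.cos(a)];Y=B@[0,1,0]
    return np.column_stack([Y,X,-Z]),np.column_stack([X,Y,Z])
def rows(p1,R1,n,o=None):
    o=o or bot.get_obs(); R0=rot(o);p0=np.array(o['ee_pos'])
    rv=R.from_matrix(R0.T@R1).as_rotvec(); print('total cm',np.round(np.linalg.norm(p1-p0)*100,2),'deg',np.round(np.degrees(np.linalg.norm(rv)),2),'rot/row',np.round(rv/n,4))
    for i in range(n):
        Ri=R0@R.from_rotvec(rv*i/n).as_matrix()
        print(np.round(Ri.T@(p1-p0)/n*100,2).tolist(),end=' ')
    print()
E
python3 - <<'E'
from plan import *
Rt,S=box_R(-54.2); rows(np.array([.628,.0738,.125])+S@[0,0,.10],Rt,8)
E
```

```text
total cm 14.24 deg 37.42 rot/row [-0.0661  0.009  -0.0471]
[0.24, 0.26, 1.74] [0.21, 0.15, 1.76] [0.19, 0.04, 1.77] [0.18, -0.06, 1.77] [0.17, -0.17, 1.76] [0.16, -0.28, 1.75] [0.16, -0.39, 1.73] [0.17, -0.5, 1.7]
```

```bash
python3 -m pendant '[[[0.2,0.3,1.7,-0.066,0.009,-0.047,100],[0.2,0.2,1.8,-0.066,0.009,-0.047,100],[0.2,0,1.8,-0.066,0.009,-0.047,100],[0.2,-0.1,1.8,-0.066,0.009,-0.047,100]]]'
python3 -m pendant '[[[0.2,-0.2,1.8,-0.066,0.009,-0.047,100],[0.2,-0.3,1.8,-0.066,0.009,-0.047,100],[0.2,-0.4,1.7,-0.066,0.009,-0.047,100],[0.2,-0.5,1.7,-0.066,0.009,-0.047,100],[0,0,0,0,0,0,100]]]'
python3 - <<'E'
from plan import *
np.set_printoptions(precision=4,suppress=True)
o,im=snap('wrist','w3.png');print(o['ee_pos'],o['tcp_rot'],o['qd'])
np.save('o3.npy',o,allow_pickle=True)
for n in ['saddle','ledge_left','ledge_right']:
    print(n,[(np.round(a['uv'],1).tolist(),round(a['confidence'],2)) for a in bot.mark_of('wrist',n)[:2]])
Rt,S=box_R(-54.2)
for P in ([0,0,0],[-.004,.0735,.015],[-.004,-.0735,.015]): print(proj('wrist',np.array([.628,.0738,.125])+S@P,o))
c=cv2.resize(im[:,:,::-1],None,fx=2,fy=2,interpolation=cv2.INTER_CUBIC); cv2.imwrite('pics/w3c.png',c[0:600,150:950])
E
```

```text
time: 4.57
ee_pos: [0.5835, 0.1166, 0.29]
tcp_rot: [164.8, -3.2, 25.2]
wrist_force: [-0.4, 1.0, 0.4]
opening: 0.0854
time: 4.98
ee_pos: [0.593, 0.1098, 0.2222]
tcp_rot: [148.1, -1.2, 36.6]
wrist_force: [-1.3, -0.1, -0.6]
opening: 0.0856
[0.593  0.1098 0.2222] [148.1336  -1.221   36.5967] [-0.7395 -3.7606  3.5221  4.2082  3.6755  2.6699]
saddle [([150.6, 7.4], 0.3)]
ledge_left [([258.5, 113.7], 0.71)]
ledge_right [([261.0, 283.6], 0.86)]
[264.5995 202.1516]
[258.561  108.5328]
[260.7667 292.2348]
```

View pics/w3c.png

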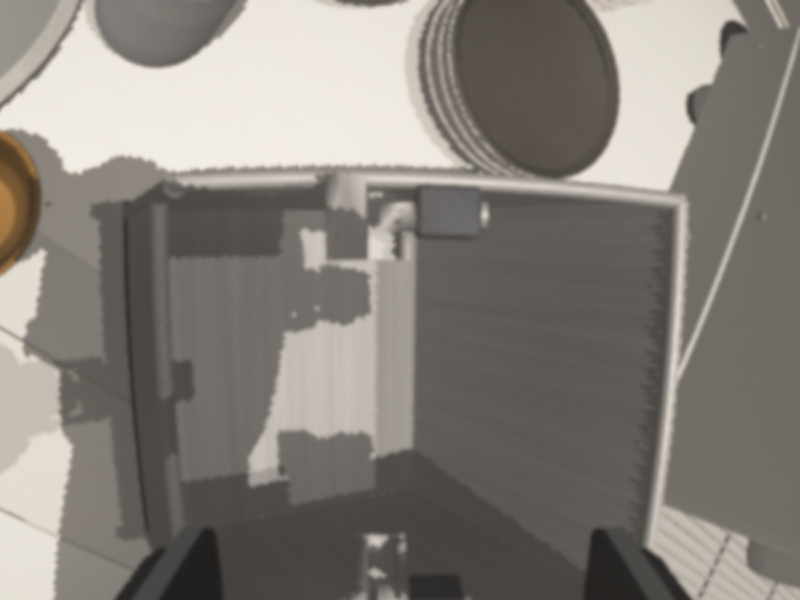

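The view runs straight down the slope. The left ledge covers zoom columns 325–367 and rows 175–258, with the catch at columns 385–480. The predicted ledge face column of 367 matches, and the catch lies just behind it. I check the depth and side position by projecting a few more model points, and work out the move to the bar.

Run:
```python
from plan import *
np.set_printoptions(precision=1,suppress=True)
o=np.load('o3.npy',allow_pickle=True).item()
Rt,S=box_R(-54.2);s0=np.array([.628,.0738,.125])
for n,P in dict(lip_in=[-.011,.06,.053],lip_wall=[-.011,.087,.053],face_in=[-.004,.06,.04],face_wall=[-.004,.087,.04],foot_in=[-.004,.06,-.01],nose_in=[.0005,.07,.014],ramp_in=[.008,.07,.029],ramp_out=[.008,.08,.029],Rlip_in=[-.011,-.06,.053],Rnose_in=[.0005,-.07,.014]).items():
    q=proj('wrist',s0+S@P,o); print(n,q*2-[150,0])
B=R.from_euler('z',-54.2,degrees=True).as_matrix(); b0=np.array([.6327,.0673,0])
for P in ([.088,.093,.2],[.085,.09,.2],[.085,-.09,.2],[-.088,.093,.118],[-.088,.0,.092],[-.088,.093,.092]): print(P,proj('wrist',b0+B@np.array(P),o)*2-[150,0])
# bar: lift first, orientation down with x along 13.1 deg
E=R.from_euler('xyz',[180,0,13.1],degrees=True).as_matrix()
rows(np.array([.496,.3515,.20]),E,9)
```

```text
lip_in [341.8 254.8]
lip_wall [341.5 167.8]
face_in [365.7 254.2]
face_wall [365.5 172.5]
foot_in [368.5 253.5]
nose_in [379.6 226.6]
ramp_in [401.5 225. ]
ramp_out [401.5 196.2]
Rlip_in [350.1 603.7]
Rnose_in [382.2 576. ]
[0.088, 0.093, 0.2] [690.3 181.7]
[0.085, 0.09, 0.2] [686.1 188.2]
[0.085, -0.09, 0.2] [645.4 608.1]
[-0.088, 0.093, 0.118] [166.8 167.1]
[-0.088, 0.0, 0.092] [164.5 413.3]
[-0.088, 0.093, 0.092] [153.5 176.6]
total cm 26.3 deg 38.88 rot/row [ 0.1 -0.   0. ]
[0.68, -2.58, -1.19] [0.55, -2.67, -1.05] [0.42, -2.75, -0.89] [0.29, -2.82, -0.73] [0.16, -2.86, -0.56] [0.02, -2.9, -0.39] [-0.1, -2.91, -0.22] [-0.23, -2.91, -0.04] [-0.36, -2.9, 0.14]
```

```bash
python3 -m pendant '[[[0.7,-2.6,-1.2,0.1,0,0,100],[0.6,-2.7,-1.1,0.1,0,0,100],[0.4,-2.8,-0.9,0.1,0,0,100],[0.3,-2.8,-0.7,0.1,0,0,100],[0.2,-2.9,-0.6,0.1,0,0,100]]]'
python3 -m pendant '[[[0,-2.9,-0.4,0.1,0,0,90],[-0.1,-2.9,-0.2,0.1,0,0,80],[-0.2,-2.9,0,0.1,0,0,80],[-0.4,-2.9,0.1,0.1,0,0,80],[0,0,0,0,0,0,80]]]'
python3 - <<'E'
from plan import *
np.set_printoptions(precision=4,suppress=True)
o,im=snap('wrist','w4.png');print(o['ee_pos'],o['tcp_rot'],o['qd'],o['opening'])
for m in bot.mark_of('wrist','knock_bar_mid')[:3]: print(m['confidence'],m['uv'],[onz(ray('wrist',m['uv'],o),z) for z in(.025,.041)])
for m in bot.masks_of('wrist','knock_bar_mid')[:3]:
    p=m['pixels'].astype(np.uint8); cs,_=cv2.findContours(p,0,2); c=max(cs,key=cv2.contourArea)[:,0]
    W=np.array([onz(ray('wrist',q,o),.03)[:2]*1000 for q in c]).astype(np.float32)
    print(round(m['confidence'],2),im[m['pixels']].mean(0).round(),'rect mm',cv2.minAreaRect(W))
E
```

```text
time: 5.6
ee_pos: [0.5287, 0.2433, 0.2365]
tcp_rot: [178.2, -2.6, 35.5]
wrist_force: [0.1, 0.4, 0.2]
opening: 0.0854
time: 6.02
ee_pos: [0.4569, 0.3382, 0.2713]
tcp_rot: [-157.1, -3.5, 34.8]
wrist_force: [-0.1, 0.5, 0.2]
opening: 0.0681
[0.4569 0.3382 0.2713] [-157.1234   -3.5018   34.8442] [-1.3271  0.2824  3.4504 -0.4545 -6.128   0.865 ] 0.06811896617773087
0.82 [161.1, 125.5] [array([0.3507, 0.6301, 0.025 ]), array([0.3587, 0.6175, 0.041 ])]
0.75 [370.9, 161.3] [array([0.4969, 0.3482, 0.025 ]), array([0.4987, 0.3474, 0.041 ])]
0.68 [211.8, 14.3] [array([0.536 , 0.6497, 0.025 ]), array([0.5362, 0.6363, 0.041 ])]
0.96 [102. 119. 174.] rect mm ((346.4623107910156, 628.6962280273438), (31.408546447753906, 168.75347900390625), 45.248355865478516)
0.8 [97. 85. 72.] rect mm ((497.3960876464844, 350.67425537109375), (162.78172302246094, 30.857524871826172), 14.324979782104492)
0.74 [ 73.  89. 138.] rect mm ((510.2754211425781, 632.4547119140625), (107.89237976074219, 43.78192901611328), 27.367597579956055)
```

View pics/w4.png

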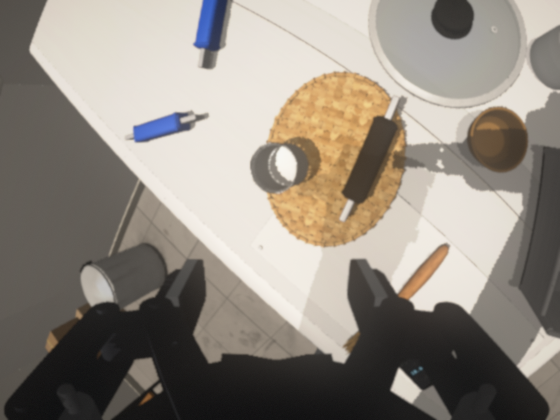

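The bar shows at (371,161) and measures (0.497, 0.350) with yaw about 14°, which agrees with the first fix. My printout had rounded the rotation vector, so the tool is now tilted. I recompute and correct it.

Run:
```python
from plan import *
np.set_printoptions(precision=4,suppress=True)
E=R.from_euler('xyz',[180,0,13.7],degrees=True).as_matrix()
rows(np.array([.497,.350,.15]),E,6)
```

```text
total cm 12.63 deg 31.34 rot/row [-0.0661  0.0021  0.0628]
[0.53, 0.94, 1.81] [0.58, 0.78, 1.87] [0.62, 0.62, 1.91] [0.65, 0.45, 1.95] [0.67, 0.28, 1.98] [0.68, 0.1, 1.99]
```

```bash
python3 -m pendant '[[[0.5,0.9,1.8,-0.066,0.002,0.063,80],[0.6,0.8,1.9,-0.066,0.002,0.063,80],[0.6,0.6,1.9,-0.066,0.002,0.063,80]]]'
python3 -m pendant '[[[0.6,0.5,1.9,-0.066,0.002,0.063,80],[0.7,0.3,2,-0.066,0.002,0.063,80],[0.7,0.1,2,-0.066,0.002,0.063,80],[0,0,0,0,0,0,80],[0,0,0,0,0,0,80]]]'
python3 - <<'E'
from plan import *
np.set_printoptions(precision=4,suppress=True)
o,im=snap('wrist','w5.png');print(o['ee_pos'],o['tcp_rot'],o['opening'])
for m in bot.mark_of('wrist','knock_bar_mid')[:3]: print(m['confidence'],m['uv'],[onz(ray('wrist',m['uv'],o),z) for z in(.025,)])
for m in bot.masks_of('wrist','knock_bar_mid')[:3]:
    p=m['pixels'].astype(np.uint8); cs,_=cv2.findContours(p,0,2); c=max(cs,key=cv2.contourArea)[:,0]
    W=np.array([onz(ray('wrist',q,o),.03)[:2]*1000 for q in c]).astype(np.float32)
    print(round(m['confidence'],2),im[m['pixels']].mean(0).round(),'rect mm',cv2.minAreaRect(W))
E=R.from_euler('xyz',[180,0,13.7],degrees=True).as_matrix()
rows(np.array([.497,.350,.05]),E,5)
E
```

```text
time: 6.42
ee_pos: [0.4939, 0.3171, 0.2143]
tcp_rot: [-168.2, -1.4, 27.2]
wrist_force: [-0.3, 0.0, 0.3]
opening: 0.0684
time: 6.83
ee_pos: [0.5501, 0.2506, 0.1507]
tcp_rot: [-177.4, -0.4, 23.3]
wrist_force: [-0.2, 0.6, 0.9]
opening: 0.0686
[0.5501 0.2506 0.1507] [-177.4422   -0.3734   23.2866] 0.06863164930305911
0.73 [160.4, 210.1] [array([0.4988, 0.3502, 0.025 ])]
0.94 [81. 71. 60.] rect mm ((497.6217041015625, 349.3258361816406), (163.98060607910156, 38.001556396484375), 13.966221809387207)
total cm 15.1 deg 10.03 rot/row [-0.0093 -0.0008  0.0338]
[-0.2, -2.13, 2.13] [-0.27, -2.14, 2.11] [-0.34, -2.15, 2.09] [-0.42, -2.16, 2.07] [-0.49, -2.16, 2.05]
```

```bash
python3 -m pendant '[[[-0.2,-2.1,0.5,0,0,0,80],[-0.2,-2.1,0.5,0,0,0,80]]]'
python3 -m pendant '[[[-0.2,-2.1,0.5,-0.01,0,0.034,80],[-0.2,-2.1,0.5,-0.01,0,0.034,80],[0,0,0,0,0,0,80]]]'
python3 - <<'E'
from plan import *
np.set_printoptions(precision=4,suppress=True)
o=bot.get_obs(); print(o['q'],o['qd'])
E=R.from_euler('xyz',[180,0,13.7],degrees=True).as_matrix()
rows(np.array([.497,.350,.06]),E,4)
E
```

```text
time: 7.15
ee_pos: [0.5374, 0.2725, 0.1463]
tcp_rot: [-176.5, -0.7, 25.3]
wrist_force: [-0.0, 0.0, 0.2]
opening: 0.0686
time: 7.4
ee_pos: [0.5299, 0.2768, 0.139]
tcp_rot: [-175.8, -0.5, 25.6]
wrist_force: [1.1, 0.2, -0.4]
opening: 0.0683
[ 25.5638  10.1171   5.4709  84.8642   4.2371 179.9834] [ 0.7239 -0.5493  0.1876  0.1256 -0.1183  0.1231]
total cm 11.26 deg 12.64 rot/row [-0.0186 -0.0002  0.0519]
[0.03, -1.85, 2.12] [-0.07, -1.89, 2.08] [-0.16, -1.92, 2.05] [-0.26, -1.95, 2.01]
```

Joint 6 is at its +180° limit, which explains the drift. The symmetric grasp, half a turn round, suits both the pick and the place, so I turn the tool by about 168°.

```bash
for i in 1 2 3 4; do python3 -m pendant '[[[0,0,0,0,0,-0.124,80],[0,0,0,0,0,-0.124,80],[0,0,0,0,0,-0.124,80],[0,0,0,0,0,-0.124,80],[0,0,0,0,0,-0.124,80]]]' | sed -n 2,3p; done
python3 - <<'E'
from plan import *
np.set_printoptions(precision=4,suppress=True)
o=bot.get_obs(); print(o['q'],o['qd'],o['time'])
E=R.from_euler('xyz',[180,0,193.7],degrees=True).as_matrix()
rows(np.array([.497,.350,.08]),E,5)
E
```

```text
ee_pos: [0.5287, 0.2773, 0.139]
tcp_rot: [-176.8, -2.9, 61.5]
ee_pos: [0.5283, 0.2772, 0.1393]
tcp_rot: [-179.1, -4.2, 97.3]
ee_pos: [0.528, 0.2771, 0.1397]
tcp_rot: [178.2, -3.9, 133.2]
ee_pos: [0.5276, 0.2769, 0.14]
tcp_rot: [176.2, -2.1, 169.1]
[25.6511  9.7821  5.194  84.8636  4.2694 36.6832] [ -0.0396  -0.1354  -0.182   -0.0047   0.098  -85.3054] 9.0667
total cm 9.94 deg 25.08 rot/row [ 0.0145 -0.0044 -0.0862]
[0.83, 1.24, 1.31] [0.73, 1.32, 1.29] [0.62, 1.4, 1.27] [0.5, 1.46, 1.25] [0.38, 1.52, 1.22]
```

```bash
python3 -m pendant '[[[0.8,1.2,1.3,0.015,-0.004,-0.086,80],[0.7,1.3,1.3,0.015,-0.004,-0.086,80],[0.6,1.4,1.3,0.015,-0.004,-0.086,80],[0.5,1.5,1.2,0.015,-0.004,-0.086,80],[0.4,1.5,1.2,0.015,-0.004,-0.086,80]]]'
python3 -m pendant '[[[0,0,0,0,0,0,80]]]'
python3 - <<'E'
from plan import *
np.set_printoptions(precision=4,suppress=True)
o,im=snap('wrist','w6.png');print(o['ee_pos'],o['tcp_rot'],o['q'])
for m in bot.mark_of('wrist','knock_bar_mid')[:2]: print(m['confidence'],m['uv'],[onz(ray('wrist',m['uv'],o),z) for z in(.025,)])
for m in bot.masks_of('wrist','knock_bar_mid')[:2]:
    p=m['pixels'].astype(np.uint8); cs,_=cv2.findContours(p,0,2); c=max(cs,key=cv2.contourArea)[:,0]
    W=np.array([onz(ray('wrist',q,o),.03)[:2]*1000 for q in c]).astype(np.float32)
    print(round(m['confidence'],2),im[m['pixels']].mean(0).round(),'rect mm',cv2.minAreaRect(W))
E=R.from_euler('xyz',[180,0,193.7],degrees=True).as_matrix()
rows(np.array([.4975,.350,.045]),E,3)
E
```

```text
time: 9.48
ee_pos: [0.4991, 0.3491, 0.0823]
tcp_rot: [-179.8, 0.3, -165.3]
wrist_force: [-0.2, 0.4, 0.4]
opening: 0.0683
time: 9.57
ee_pos: [0.497, 0.3507, 0.0797]
tcp_rot: [-179.7, 0.1, -164.9]
wrist_force: [-0.0, -0.7, 0.3]
opening: 0.0684
[0.497  0.3507 0.0797] [-179.7265    0.141  -164.8599] [35.3513 12.5805  1.8623 79.244  -0.3053 20.2114]
0.88 [274.7, 236.8] [array([0.5007, 0.3503, 0.025 ])]
0.66 [542.1, 321.3] [array([0.5253, 0.6372, 0.025 ])]
0.73 [76. 67. 57.] rect mm ((499.376220703125, 351.1103210449219), (163.70957946777344, 30.809795379638672), 14.121240615844727)
0.71 [ 74.  84. 119.] rect mm ((531.8638916015625, 633.8904418945312), (173.11074829101562, 57.295528411865234), 43.33351135253906)
total cm 3.77 deg 1.01 rot/row [-0.0011  0.0018  0.0055]
[0.05, 0.05, 1.25] [0.05, 0.05, 1.25] [0.05, 0.05, 1.26]
```

View pics/w6.png

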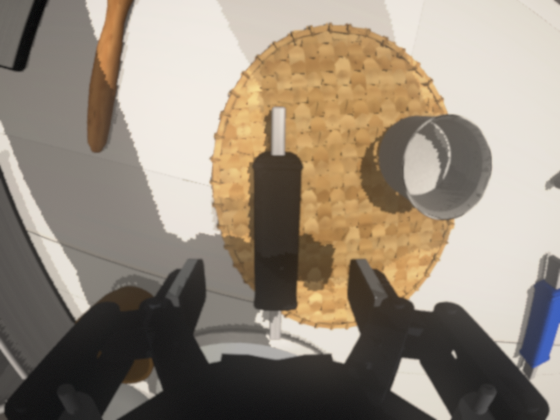

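The bar lies squarely between the fingers, with its sleeve from (278,155) to (276,305) and the cup clear at (435,165). I descend and grasp.

```bash
python3 -m pendant '[[[-0.1,0,2,0,0,0.01,80],[-0.1,0,2,0,0,0.006,80],[0,0,1.7,0,0,0,80],[0,0,0.9,0,0,0,80],[0,0,0,0,0,0,80]]]' 60
python3 -c "
from h import *
o=bot.get_obs();print(o['ee_pos'],o['tcp_rot'],o['wrist_force'])"
```

```text
time: 10.13
ee_pos: [0.5066, 0.3474, 0.0209]
tcp_rot: [179.9, 0.8, -167.1]
wrist_force: [-0.2, -0.2, -0.4]
opening: 0.0683
[0.50660598 0.34735996 0.02086268] [ 179.94302355    0.8335725  -167.05271446] [-0.1888998  -0.18270063 -0.44489785]
```

```bash
python3 -m pendant '[[[0.7,0.5,0.3,0,0.01,-0.02,80],[0,0,0.3,0,0,0,80],[0,0,0,0,0,0,80]]]'
python3 -c "
from h import *
o=bot.get_obs();print(o['ee_pos'],o['tcp_rot'],o['wrist_force'])"
```

```text
time: 10.38
ee_pos: [0.4995, 0.3503, 0.0171]
tcp_rot: [179.9, 0.3, -166.0]
wrist_force: [0.9, 0.1, 0.0]
opening: 0.0684
[0.49951253 0.35031129 0.01707126] [ 179.88698647    0.33585791 -165.97778871] [0.87766997 0.11330069 0.03030334]
```

```bash
python3 -m pendant '[[[0,0,0.4,0,0,0,80],[0,0,0,0,0,0,40],[0,0,0,0,0,0,0],[0,0,0,0,0,0,0],[0,0,0,0,0,0,0]]]' 60
python3 -m pendant '[[[0,0,0,0,0,0,0],[0,0,0,0,0,0,0],[0,0,0,0,0,0,0],[0,0,0,0,0,0,0]]]' 60
```

```text
time: 10.8
ee_pos: [0.5006, 0.3515, 0.0156]
tcp_rot: [179.8, 0.6, -166.0]
wrist_force: [0.8, -0.6, -2.1]
opening: 0.0272
time: 11.13
ee_pos: [0.5005, 0.3514, 0.0154]
tcp_rot: [179.8, 0.5, -166.0]
wrist_force: [0.3, 0.1, -0.3]
opening: 0.0273
```

The bar is gripped at 27 mm. I lift it, then plan the pre-place pose above the slope.

```bash
python3 -m pendant '[[[0,0,-2,0,0,0,0],[0,0,-3,0,0,0,0],[0,0,-3,0,0,0,0],[0,0,-3,0,0,0,0],[0,0,-2,0,0,0,0]]]'
cat >> plan.py <<'E'
S0=np.array([.628,.0738,.125])
def place_R(yaw=-54.2):
    Rt,S=box_R(yaw); return Rt@np.diag([-1,-1,1]),S
def insaddle(o=None,off=.0096):
    o=o or bot.get_obs(); Rt,S=place_R(); T=rot(o); c=np.array(o['ee_pos'])-off*T[:,2]
    print('bar in saddle mm',np.round(S.T@(c-S0)*1000,1),'rot err deg',np.round(np.degrees(R.from_matrix(T.T@Rt).as_rotvec()),2),'F saddle',np.round(S.T@o['wrist_force'],1),'t',round(o['time'],2))
def goto(zc,n,xc=0,yc=0,off=.0096):
    Rt,S=place_R(); rows(S0+S@[xc,yc,zc-off],Rt,n)
E
python3 - <<'E'
from plan import *
np.set_printoptions(precision=4,suppress=True)
insaddle(); goto(.11,9)
E
```

```text
time: 11.55
ee_pos: [0.4956, 0.3479, 0.1411]
tcp_rot: [-179.8, -0.3, -166.0]
wrist_force: [-0.3, 0.7, -2.4]
opening: 0.0266
bar in saddle mm [-246.8   53.   172.1] rot err deg [ 29.55  -6.05 -21.17] F saddle [-1.8  0.1 -1.7] t 11.55
total cm 26.48 deg 36.85 rot/row [ 0.0573 -0.0117 -0.0411]
[-0.48, -2.8, -0.78] [-0.37, -2.85, -0.62] [-0.26, -2.9, -0.45] [-0.14, -2.93, -0.28] [-0.02, -2.94, -0.11] [0.1, -2.94, 0.06] [0.22, -2.93, 0.22] [0.34, -2.9, 0.39] [0.46, -2.85, 0.55]
```

```bash
python3 -m pendant '[[[-0.5,-2.8,-0.9,0.057,-0.012,-0.041,0],[-0.4,-2.9,-0.7,0.057,-0.012,-0.041,0],[-0.3,-2.9,-0.5,0.057,-0.012,-0.041,0],[-0.1,-2.9,-0.3,0.057,-0.012,-0.041,0],[0,-2.9,-0.1,0.057,-0.012,-0.041,0]]]'
python3 - <<'E'
from plan import *
np.set_printoptions(precision=4,suppress=True)
insaddle(); goto(.11,4);goto(.11,5)
E
```

```text
time: 11.97
ee_pos: [0.5552, 0.2174, 0.1888]
tcp_rot: [-162.9, 1.5, -153.2]
wrist_force: [-0.0, 0.1, -3.0]
opening: 0.027
bar in saddle mm [-103.7   25.2  144.2] rot err deg [12.75 -2.26 -8.9 ] F saddle [-1.6  0.  -2.6] t 11.97
total cm 11.41 deg 15.71 rot/row [ 0.0556 -0.0099 -0.0388]
[0.17, -2.83, 0.26] [0.29, -2.81, 0.42] [0.4, -2.77, 0.57] [0.51, -2.71, 0.72] 
total cm 11.41 deg 15.71 rot/row [ 0.0445 -0.0079 -0.0311]
[0.14, -2.27, 0.21] [0.21, -2.25, 0.31] [0.28, -2.23, 0.41] [0.36, -2.2, 0.5] [0.43, -2.16, 0.6]
```

```bash
python3 -m pendant '[[[0.2,-2.8,0.3,0.056,-0.01,-0.039,0],[0.3,-2.8,0.4,0.056,-0.01,-0.039,0],[0.4,-2.3,0.5,0.056,-0.01,-0.039,0],[0.4,-1.5,0.5,0.056,-0.01,-0.039,0],[0,0,0,0,0,0,0]]]'
python3 - <<'E'
from plan import *
np.set_printoptions(precision=4,suppress=True)
insaddle(); goto(.08,4)
E
```

```text
time: 12.38
ee_pos: [0.5922, 0.1217, 0.2082]
tcp_rot: [-149.2, -0.4, -143.8]
wrist_force: [-1.6, 0.3, -3.8]
opening: 0.0272
bar in saddle mm [-10.3  -1.  111.5] rot err deg [-0.83 -0.1   0.55] F saddle [-2.9 -1.2 -2.7] t 12.38
total cm 3.31 deg 1.0 rot/row [-0.0036 -0.0005  0.0024]
[-0.02, -0.24, 0.79] [-0.02, -0.25, 0.79] [-0.02, -0.25, 0.79] [-0.03, -0.25, 0.79]
```

```bash
python3 -m pendant '[[[0,-0.4,0.8,-0.007,0,0.005,0],[0,-0.4,0.8,-0.005,0,0.004,0],[0,-0.3,0.8,0,0,0,0],[0,0,0.6,0,0,0,0],[0,0,0,0,0,0,0]]]'
python3 - <<'E'
from plan import *
np.set_printoptions(precision=1,suppress=True)
insaddle()
o,im=snap('wrist','w7.png')
for n in ['ledge_left','ledge_right','knock_bar_mid']:
    print(n,[(np.round(a['uv'],1).tolist(),round(a['confidence'],2)) for a in bot.mark_of('wrist',n)[:2]])
Rt,S=place_R()
P=dict(lipR_in=[-.011,-.06,.053],lipR_wall=[-.011,-.087,.053],faceR_in=[-.004,-.06,.04],noseR=[.0005,-.07,.014],noseR_o=[.0005,-.08,.014],rampR=[.008,-.07,.029],rampR_o=[.008,-.08,.029],lipL_in=[-.011,.06,.053],rampL=[.008,.07,.029])
for n,p in P.items(): print(n,proj('wrist',S0+S@p,o)*2-[150,100])
c=cv2.resize(im[:,:,::-1],None,fx=2,fy=2,interpolation=cv2.INTER_CUBIC)[100:700,150:950]; cv2.imwrite('pics/w7c.png',c)
E
```

```text
time: 12.8
ee_pos: [0.6071, 0.1017, 0.1837]
tcp_rot: [-150.4, -0.1, -144.4]
wrist_force: [0.1, 0.1, -4.3]
opening: 0.0269
bar in saddle mm [-0.7 -0.6 77.9] rot err deg [ 0.4 -0.2 -0.2] F saddle [-2.2  0.2 -3.7] t 12.8
ledge_left []
ledge_right [([332.1, 185.0], 0.25)]
knock_bar_mid [([278.4, 276.3], 0.6)]
lipR_in [443.8 190.1]
lipR_wall [444.1  79.9]
faceR_in [413.8 185.9]
noseR [396.8 146.4]
noseR_o [396.7 113.5]
rampR [369.6 147.6]
rampR_o [369.4 112. ]
lipL_in [435.9 589.5]
rampL [377.4 568.1]
```

View pics/w7c.png

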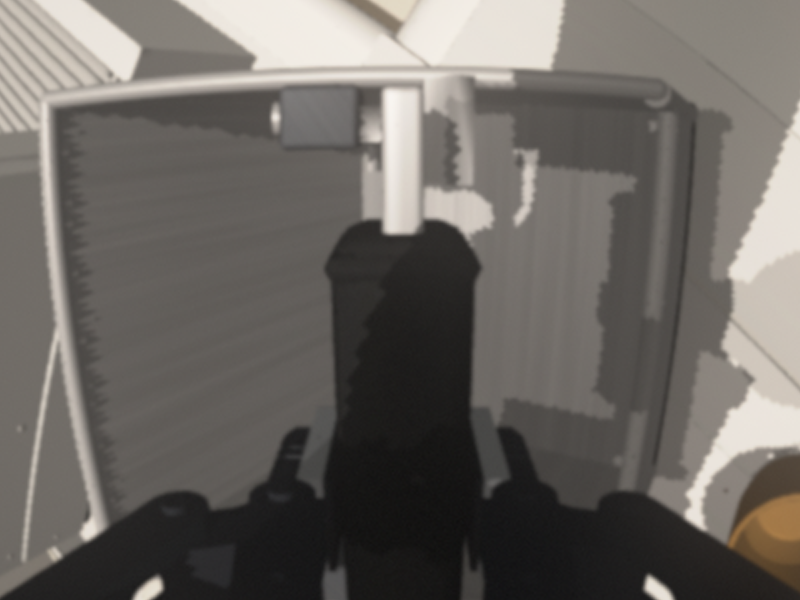

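The right end lies at columns 383–423, between the ledge lip (425–473) and the catch housing (282–357). It is in line with the wall and lip rows that the model predicts. I lower it in small steps while watching the force.

```bash
python3 -m pendant '[[[0,-0.2,0.7,0,0,0,0],[0,-0.1,0.7,0,0,0,0],[0,0,0.6,0,0,0,0],[0,0,0,0,0,0,0]]]'
python3 -c "
from plan import *
insaddle();goto(.04,3,xc=.0015)"
```

```text
time: 13.33
ee_pos: [0.6154, 0.0926, 0.1692]
tcp_rot: [-150.3, 0.1, -144.3]
wrist_force: [0.2, -0.3, -2.9]
opening: 0.0269
bar in saddle mm [ 2.6  0.8 59.2] rot err deg [ 0.3   0.08 -0.14] F saddle [-1.1 -0.  -2.7] t 13.33
total cm 1.92 deg 0.34 rot/row [ 0.0017  0.0005 -0.0008]
[0.03, 0.03, 0.64] [0.03, 0.03, 0.64] [0.03, 0.03, 0.64]
```

```bash
python3 -m pendant '[[[0,0.1,0.6,0,0,0,0],[0,0,0.6,0,0,0,0],[0,0,0.4,0,0,0,0],[0,0,0,0,0,0,0]]]'
python3 -c "
from plan import *
insaddle();goto(.037,3,xc=.0015)"
```

```text
time: 13.67
ee_pos: [0.6198, 0.086, 0.1527]
tcp_rot: [-150.3, 0.1, -144.3]
wrist_force: [0.5, 0.4, -2.9]
opening: 0.0269
bar in saddle mm [ 1.1  0.5 40.9] rot err deg [ 0.32  0.04 -0.12] F saddle [-1.5  0.7 -2.5] t 13.67
total cm 0.4 deg 0.34 rot/row [ 0.0018  0.0002 -0.0007]
[0.02, -0.02, 0.13] [0.02, -0.02, 0.13] [0.02, -0.01, 0.13]
```

```bash
for i in 1 2; do python3 -m pendant '[[[0,0,0.3,0,0,0,0],[0,0,0.1,0,0,0,0]]]' >/dev/null; python3 -c "
from plan import *
insaddle()"; done
```

```text
bar in saddle mm [ 0.9  0.4 36.5] rot err deg [ 0.35  0.03 -0.12] F saddle [-3.6 -1.  -0.9] t 13.83
bar in saddle mm [ 0.   0.7 32.8] rot err deg [ 0.47  0.09 -0.11] F saddle [-6.6 -0.2  0.7] t 14.0
```

Contact with the catch ramps comes at z ≈ 33 mm, as expected. I let go and back off.

```bash
python3 -m pendant '[[[0,0,0,0,0,0,20],[0,0,0,0,0,0,50],[0,0,0,0,0,0,70],[0,0,0,0,0,0,70],[0,0,0,0,0,0,70]]]' | tail -2
python3 -m pendant '[[[0,0,-1.5,0,0,0,70],[0,0,-2,0,0,0,70],[0,0,-2,0,0,0,70],[0,0,-2,0,0,0,70],[0,0,0,0,0,0,70]]]'
python3 - <<'E'
from plan import *
np.set_printoptions(precision=1,suppress=True)
insaddle()
o,im=snap('wrist','w8.png')
print([(np.round(a['uv'],1).tolist(),round(a['confidence'],2)) for a in bot.mark_of('wrist','knock_bar_mid')[:2]])
Rt,S=place_R()
for z in(0,.02,.03): print(z,'mid',proj('wrist',S0+S@[0,0,z],o),'Rend top',proj('wrist',S0+S@[0,-.08,z+.01],o)*2-[150,100],'Lend',proj('wrist',S0+S@[0,.08,z+.01],o)*2-[150,100])
c=cv2.resize(im[:,:,::-1],None,fx=2,fy=2,interpolation=cv2.INTER_CUBIC)[100:700,150:950]; cv2.imwrite('pics/w8c.png',c)
E
```

```text
wrist_force: [0.2, -0.3, -0.3]
opening: 0.0596
time: 14.83
ee_pos: [0.6003, 0.1134, 0.2149]
tcp_rot: [-150.2, 0.3, -144.4]
wrist_force: [-0.4, 0.5, 0.5]
opening: 0.0599
bar in saddle mm [  3.2   0.7 111.6] rot err deg [ 0.2  0.2 -0.3] F saddle [-0.3 -0.   0.8] t 14.83
[([282.3, 222.8], 0.9)]
0 mid [279.8 209.6] Rend top [409.5 111.5] Lend [410.1 506.3]
0.02 mid [280.2 217.5] Rend top [410.4 109.7] Lend [410.8 533.3]
0.03 mid [280.5 221.9] Rend top [410.9 108.6] Lend [411.2 548. ]
```

View pics/w8c.png

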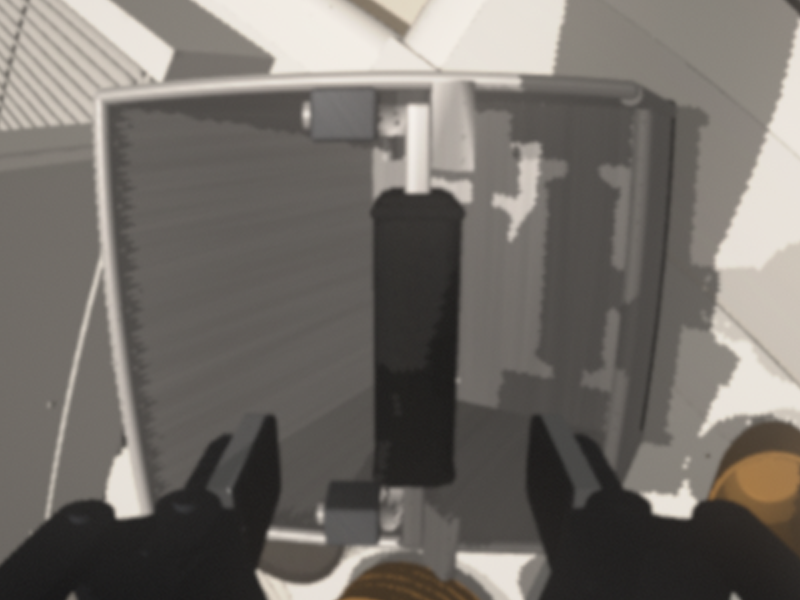

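The bar lies by itself across both ledges. Its mid mark row of 222.8 corresponds to z ≈ 30 mm, and both steel ends sit between ledge and catch, about 2 mm further to the front than my model. Now I shut the fingers and press.

```bash
python3 -m pendant '[[[0,0.3,0.5,0,0,0,0],[0,0.2,0.5,0,0,0,0],[0,0,0.5,0,0,0,0],[0,0,0.5,0,0,0,0],[0,0,0.5,0,0,0,0]]]' >/dev/null
python3 -m pendant '[[[0,0,0.7,0,0,0,0],[0,0,0.7,0,0,0,0],[0,0,0.5,0,0,0,0],[0,0,0,0,0,0,0]]]'
python3 -c "
from plan import *
insaddle(off=0);goto(.05,2,xc=-.002,off=0)"
```

```text
time: 15.68
ee_pos: [0.6108, 0.0943, 0.1608]
tcp_rot: [-150.4, -0.2, -144.5]
wrist_force: [0.8, 1.6, 0.7]
opening: -0.0001
bar in saddle mm [-5.2 -1.9 44.3] rot err deg [ 0.37 -0.32 -0.12] F saddle [-0.4  1.6  1. ] t 15.68
total cm 0.68 deg 0.5 rot/row [ 0.0032 -0.0028 -0.001 ]
[-0.1, -0.16, -0.28] [-0.1, -0.16, -0.28]
```

```bash
python3 -m pendant '[[[-0.2,-0.3,-0.2,0,0,0,0],[0,0,0,0,0,0,0]]]' >/dev/null; python3 -c "
from plan import *
insaddle(off=0)"
for i in 1 2 3; do python3 -m pendant '[[[0,0,0.3,0,0,0,0],[0,0,0.3,0,0,0,0]]]' >/dev/null; python3 -c "
from plan import *
insaddle(off=0)"; done
```

```text
bar in saddle mm [-1.9 -0.1 45.9] rot err deg [ 0.37 -0.36 -0.13] F saddle [0.  0.8 1.1] t 15.85
bar in saddle mm [-1.3  0.8 41.6] rot err deg [ 0.38 -0.21 -0.15] F saddle [-3.  -1.6 14.8] t 16.02
bar in saddle mm [-0.9  1.8 37.8] rot err deg [ 0.39  0.01 -0.16] F saddle [-3.1 -2.4  8. ] t 16.18
bar in saddle mm [-1.2  2.6 33.4] rot err deg [ 0.47  0.17 -0.12] F saddle [-4.2 -1.9  7.8] t 16.35
```

Going well: z falls at 8–15 N. I continue to the home height, with the tip at about 16 mm.

```bash
python3 -m pendant '[[[0.2,0,0.3,0,0,0,0],[0.1,0,0.3,0,0,0,0]]]' >/dev/null; python3 -c "
from plan import *
insaddle(off=0)"
for i in 1 2 3; do python3 -m pendant '[[[0,0,0.3,0,0,0,0],[0,0,0.3,0,0,0,0]]]' >/dev/null; python3 -c "
from plan import *
insaddle(off=0)"; done
```

```text
bar in saddle mm [-1.7  1.4 29.2] rot err deg [ 0.56  0.45 -0.12] F saddle [-2.6 -0.1  9. ] t 16.52
bar in saddle mm [-1.7  2.2 25. ] rot err deg [ 0.58  0.63 -0.09] F saddle [-1.9 -2.4  7. ] t 16.68
bar in saddle mm [-1.7  2.9 20.7] rot err deg [ 0.61  0.79 -0.07] F saddle [-2.1 -2.4  9.3] t 16.85
bar in saddle mm [-1.1  3.5 16.6] rot err deg [ 0.57  0.92 -0.05] F saddle [ -3.5 -16.2  41.2] t 17.02
```

The force rose to 41 N at z = 16.6 mm, so the bar has bottomed at the home height. I back off and look.

```bash
python3 -m pendant '[[[0,0,-1,0,-0.008,0,0],[0,0,-2,0,-0.008,0,0],[0,0,-2,0,0,0,0],[0,0,-2,0,0,0,0],[0,0,0,0,0,0,0]]]' >/dev/null
python3 - <<'E'
from plan import *
np.set_printoptions(precision=1,suppress=True)
insaddle(off=0)
o,im=snap('wrist','w9.png')
print([(np.round(a['uv'],1).tolist(),round(a['confidence'],2)) for a in bot.mark_of('wrist','knock_bar_mid')[:2]])
Rt,S=place_R()
for z in(0,.01,.02,.03): print(z,'mid',proj('wrist',S0+S@[0,0,z],o),'Rend top',proj('wrist',S0+S@[0,-.08,z+.01],o)*2-[150,100],'Lend',proj('wrist',S0+S@[0,.08,z+.01],o)*2-[150,100])
c=cv2.resize(im[:,:,::-1],None,fx=2,fy=2,interpolation=cv2.INTER_CUBIC)[100:700,150:950]; cv2.imwrite('pics/w9c.png',c)
E
```

```text
bar in saddle mm [-0.2  0.5 88. ] rot err deg [ 0.6  1.8 -0.1] F saddle [0.7 1.  1.3] t 17.43
[([277.7, 214.5], 0.75), ([286.3, 114.2], 0.25)]
0 mid [275.  212.3] Rend top [399.7 104.6] Lend [400.6 518.2]
0.01 mid [275.1 216.8] Rend top [399.9 104.2] Lend [400.8 532.8]
0.02 mid [275.1 221.6] Rend top [400.  103.7] Lend [400.9 548.2]
0.03 mid [275.2 226.9] Rend top [400.2 103.2] Lend [401.1 564.6]
```

View pics/w9c.png

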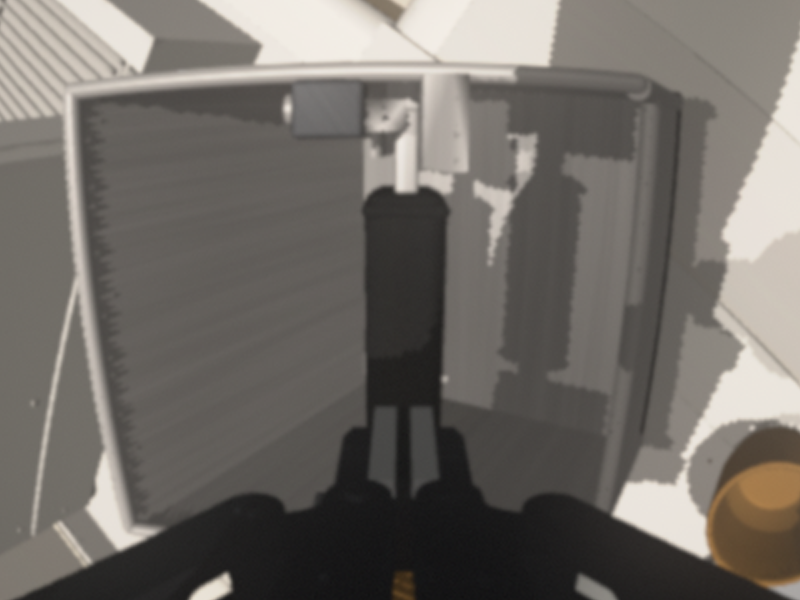

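The right catch now covers the steel end, at (400,115) in the crop. The left end is hidden behind the fingers, so I check it by pressing over the left end of the sleeve.

```bash
python3 -m pendant '[[[-1.4,0.1,0.8,0,-0.015,0,0],[-1.4,0,1,0,-0.015,0,0],[-1.4,0,1.2,0,0,0,0],[0,0,1.2,0,0,0,0],[0,0,1,0,0,0,0]]]' >/dev/null
python3 -m pendant '[[[0,0,0,0,0,0,0]]]' >/dev/null; python3 -c "
from plan import *
insaddle(off=0)"
```

```text
bar in saddle mm [-5.1 44.2 24.9] rot err deg [0.72 3.   0.14] F saddle [-0.1 -0.7 -0.3] t 18.03
```

```bash
python3 -m pendant '[[[0.1,-0.3,0,0.01,0.025,0,0],[0,0,0,0,0.025,0,0]]]' >/dev/null; python3 -c "
from plan import *
insaddle(off=0)"
for i in 1 2; do python3 -m pendant '[[[0,0,0.3,0,0,0,0],[0,0,0.2,0,0,0,0]]]' >/dev/null; python3 -c "
from plan import *
insaddle(off=0)"; done
```

```text
bar in saddle mm [-2.4 40.8 22.6] rot err deg [ 0.16 -0.12  0.14] F saddle [0.  0.1 0. ] t 18.2
bar in saddle mm [-2.7 40.6 16.5] rot err deg [ 0.18 -0.23  0.17] F saddle [-0.1  0.6  6.1] t 18.37
bar in saddle mm [-1.9 40.7 16.6] rot err deg [0.21 0.07 0.24] F saddle [-4.9 -7.2 15.5] t 18.53
```

The left end is at the same solid height of 16.5 mm, with no give at 15 N. I retract, aside enough that the camera sees the left catch.

```bash
python3 -m pendant '[[[0,0,-1,0,0,0,0],[0,0,-2.5,0,0,0,0],[0,0,-3,0,0,0,0],[-1,0,-3,0,0,0,0],[-2,0,-2,0,0,0,0]]]' >/dev/null
python3 -m pendant '[[[-2,0,-1,0,0,0,0],[-2,0,0,0,0,0,0],[-2,0,0,0,0,0,0],[0,0,0,0,0,0,0]]]' >/dev/null
python3 - <<'E'
from plan import *
np.set_printoptions(precision=1,suppress=True)
insaddle(off=0)
o,im=snap('wrist','w10.png')
print([(np.round(a['uv'],1).tolist(),round(a['confidence'],2)) for a in bot.mark_of('wrist','knock_bar_mid')[:2]])
Rt,S=place_R()
for z in(0,.01): print(z,'mid',proj('wrist',S0+S@[-.002,0,z],o),'Rend top',proj('wrist',S0+S@[-.002,-.08,z+.01],o),'Lend',proj('wrist',S0+S@[-.002,.08,z+.01],o))
q=proj('wrist',S0+S@[0,.03,0],o).astype(int); x,y=max(q[0]-135,0),max(q[1]-120,0)
c=cv2.resize(im[y:y+200,x:x+266,::-1],None,fx=3,fy=3,interpolation=cv2.INTER_CUBIC); cv2.imwrite('pics/w10c.png',c); print(x,y)
E
```

```text
bar in saddle mm [ -0.1 130.5 152.7] rot err deg [0.2 0.7 0. ] F saddle [-0.5  0.1 -0.6] t 19.28
[([278.3, 53.9], 0.77)]
0 mid [277.9  52.2] Rend top [278.  -31.6] Lend [277.9 140.6]
0.01 mid [278.   50.1] Rend top [278.1 -36.2] Lend [278.  141.6]
140 0
```

View pics/w10c.png

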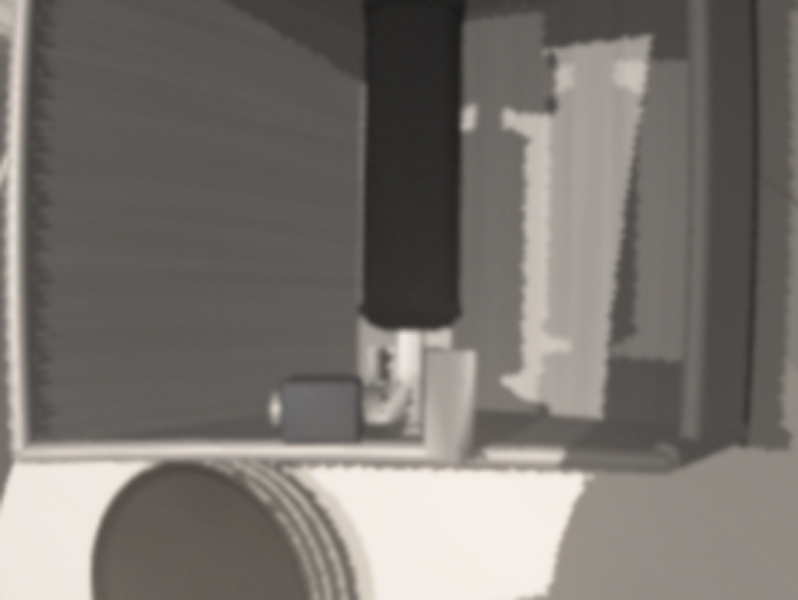

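The left catch's wedge lies over the steel end at (395,400), as on the right, and the mid mark (278,54) matches z ≈ 0. The robot stands clear, so I hand in.

```bash
python3 -c "
from h import *
o=bot.get_obs();print(o['time'],o['qd'].round(1),o['wrist_force'].round(1))
bot.job_done()"
```

```text
19.3833 [-0.3 -1.7 -1.9  0.1 -0.1  0. ] [-0.2 -0.6  0.6]
the job is handed in; nothing more can be done
```

The knock bar is home in the knock box and, as far as my checks show, both catches have snapped shut over its ends. I handed the job in at 19.4 s of the 54 s; no verdict is reported.

- **Placing:** I gripped the black bar on the mat and laid it across the two ledges. With the gripper open and backed off, it rested on the catch ramps about 30 mm short of home.
- **Pressing:** With the fingers shut, I pressed the middle of the bar down the slope at about 7–15 N. It bottomed at the home height with one brief 41 N reading, under the 80 N limit.
- **Last checks:** A second press over the left end met solid resistance at the same height (16.5 mm) at up to 15 N. In the closing pictures each catch wedge lies over its steel end. The bar's centre mark fits home to a few millimetres, and the arm was clear with about zero wrist force.
- **What disagreed:**
  - My model of the box was about 2 mm off along the saddle's x, and I corrected for it.
  - On the way to the bar, joint 6 reached its +180° stop and a rounded printout tilted the tool. I fixed both by grasping with the gripper turned half round.
- **Not measured:** I could not read the catch joints directly, so their state comes from the pictures only. I never pressed the right end on its own. I did not re-measure the other things on the counter, but felt no contact with any of them.

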